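Lock the stop screw of a carton packing jig

TASK

The rubber-tipped stop screw on the carton jig is set but not locked: slide the spanner that fits onto its lower hex nut, handle lying along the plate towards the robot where the upright pin will stop it from swinging clockwise, and let go of it. Then push the jam nut's lever above it clockwise until it comes up solid, bearing on it firmly (10 to 25 N) for a moment without forcing it. The lower nut may turn only by the little play until the pin takes the spanner; leave the spanner on the nut and everything else on the bench in its place.

Things in the scene. Friction and masses are not known exactly. Their poses are not given: they have to be found in the camera images.
- jig: Fixed aluminium plate, 400 x 120 x 20 mm, top at 20 mm. Origin: on the axis of the upright stop screw (18 mm thick, rubber tip up to 86 mm above the bench), at bench level. The plate runs from x = -205 mm (robot's end) to +195 mm; y across it. Beyond x = +100 mm a carton nest, up to 54 mm above the bench.
- pin_top (a point): Top centre of the jig's fixed upright steel pin, 12 mm in diameter, 30 mm high above the plate, at x = -175, y = +28 mm of the jig. A seated spanner whose handle runs along the jig's -x passes it on the -y side with 12 mm to spare; the pin stops the handle when it swings clockwise (seen from above).
- nut_center (a point): Centre of the lower hex nut (steel, 30 mm across flats, 14 mm high, from 22 to 36 mm above the bench). Two of its flats are parallel to this frame's x axis, which points within 0.05 rad of the jig's x at the start. It turns on the screw by about 0.12 N m.
- lower_nut (a joint): Turn of the lower nut on the screw, rad, clockwise from above positive; 0: two flats parallel to the jig's x. Starts between -0.05 and 0.05. Unheld, it turns along with the jam nut. With the spanner on, play and the gap to the pin let it turn up to about 0.22 rad until the pin holds it.
- jam (a joint): Turn of the jam nut relative to the lower nut, rad, clockwise from above positive (tightening). Starts between 0 and 0.4, comes up solid at 1.2. Turning it takes about 0.3 N m (5 N at the lever) until then; it stays where it is left.
- lever_push (a point): On the centre line of the jam nut's lever, 60 mm from the screw axis, 50 mm above the bench; x axis outwards along the lever. Level steel bar, 10 mm thick, from the jam nut (24 mm hexagon, 37 to 57 mm above the bench) to a black 20 mm ball centred 78 mm from the axis. At jam = 0 and lower_nut = 0 it points 2.007 rad counter-clockwise from the jig's x.
- spanner_grip (a point): Grip point of the larger open-ended steel spanner, which fits: on the handle near the centre of mass, mid-thickness. Spanner 12 mm thick, about 0.3 kg, x axis along it to the jaw. Handle 20 mm wide, from 110 mm behind this point to 40 mm ahead; head 53.5 mm wide. The two spanners start lying one to the left, one to the right of the jig, either way round.
- spanner_jaw (a point): Centre of the larger spanner's jaw, 85 mm ahead of spanner_grip on its x axis; when seated on the nut it lies on the screw axis. Jaw 31.5 mm wide, open towards +x, with a flared mouth; prong tips 21 mm ahead of this point, closed back of the jaw 19 mm behind it (the nut's corner, 17.3 mm from its axis, meets it).
- small_spanner_grip (a point): Bystander: grip point of the smaller spanner of the same shape (jaw 20 mm, 9 mm thick, 148 mm overall, x axis towards the jaw); does not fit.
- spare_center (a point): Bystander: centre of a loose spare hex nut, 30 mm across flats, 14 mm high.
- carton_a_center (a point): Bystander: centre of a white carton with holes, 70 x 110 x 36 mm.
- carton_b_center (a point): Bystander: centre of another such carton.
- tape_center (a point): Bystander: centre of a tape roll, 90 mm in diameter, 24 mm high.
- bottle_center (a point): Bystander: centre of a bottle, 60 mm in diameter, 150 mm high.
There are look-alikes about, which are no part of the job. What is shaped like the part that bears spanner_grip but yellow is not meant.

How it is judged (in metres and radians):
On the way, in this order (a step that is already met when the one before it is completed fails the run):
1. the larger spanner sits on the lower nut, flat on the plate, handle beside the pin on its -y side, and is let go (horizontal distance between spanner_jaw and nut_center below 0.006 m and height (world z) of spanner_jaw between 0.022 and 0.031 m and x of spanner_grip in the frame of jig below -0.075 m and y of spanner_grip in the frame of jig below 0.018 m and contact force between the fingers and spanner below 0.5 N), for 0.2 s.
2. the jam nut is up solid and its lever is borne on with 9 N or more, the spanner holding the lower nut (value of joint jam above 1.15 rad and contact force between any of the fingers, the arm and jam above 9 N and horizontal distance between spanner_jaw and nut_center below 0.008 m), for 0.15 s.
At the end, for the whole second after the job is handed in: The jam nut is tight (joint jam above 1.12 of 1.2 rad), the lower nut stands within 0.35 rad of its zero, and the larger spanner lies flat and at rest on the plate with its jaw within 10 mm of the lower nut's axis (value of joint jam above 1.12 rad and value of joint lower_nut between -0.35 and 0.35 rad and horizontal distance between spanner_jaw and nut_center below 0.01 m and height (world z) of spanner_jaw below 0.031 m and angle between spanner_grip's own z axis and vertical below 0.1 rad and linear speed of spanner below 0.01 m/s); the robot touches nothing.
It fails at once if the lower nut is turned more than 0.35 rad from its zero (value of joint lower_nut above 0.35 rad or value of joint lower_nut below -0.35 rad).
It fails at once if the lever is forced with more than 45 N (contact force between any of the fingers, the arm and jam above 45 N).
It fails at once if a bystander is moved more than 40 mm (distance of any of small_spanner_grip, spare_center, carton_a_center, carton_b_center, tape_center, bottle_center from where it was at the start of the episode above 0.04 m).
It also fails if it takes over 72 s, if anything falls off the work surface, if the arm or the gripper's body presses on something with over 40 N, if the wrist force passes 120 N, or if a joint passes its speed limit or range.

ROBOT

A 6-joint arm with a two-finger parallel gripper is mounted at the origin on the work surface. World frame = base frame: x ahead of the robot, y to its left, z up, the work surface at z = 0. Lengths are in m, angles in degrees, forces in N, time in s.
With the tool pointing down it reaches from about 0.4 to 0.825 m from the base axis. Payload 7 kg.
Tool frame: the origin (TCP) lies midway between the tips of the shut fingers; the grasp point (between the pads) lies 19 mm behind it; z points along the fingers, y is the direction in which the jaws open and shut (so a half turn about z gives the same grasp; the last joint's range is limited). The gripper opens to 88 mm and grips with 3 to 60 N. Pads are 19 mm wide; open, the fingers measure 130 mm over their backs; the gripper's body (78 mm by 193 mm) begins 47 mm behind the grasp point.
Start: joints at [-54.425, 20.546, 0.682, 0, -70.136, -16.507], TCP at [0.22, -0.638, 0.227] pointing down, gripper open.
Joint ranges: [-176.03, 176.03], [-82.01, 121.73], [-58.28, 71.71], [-173.87, 95.51], [-174.79, -0.11], [-173.66, 173.66]. Speed limits (degrees/s): [136.94, 136.94, 172.46, 180, 180, 180].

INTERFACE

Orientations are given as a 3x3 rotation matrix whose columns are the frame's x, y, z axes.
In Python, from rig import robot gives the robot as it stands. Calls block until the motion is done:
- robot.goto(position, orientation): joint-space move of the TCP to a pose.
- robot.servo_line(position, ori=None, speed=0.15): straight line of the TCP; ori=None keeps the orientation; speed is the mean speed in m/s.
- robot.movej(angles): joint-space move.
- robot.move_gripper(opening): opening from 0.0 (shut) to 1.0 (fully open); the grip force is fixed at half the most; returns when the fingers have stopped.
- robot.dwell(seconds).
- robot.ik(position, orientation): joint angles nearest the present ones, or None.
- robot.grab_frame(name): name is "side" or "top"; returns (picture, depth): 384x512x3 uint8, red, green, blue; 384x512 float32, m along the optical axis (not along the pixel's ray), 0 where there is no reading.
- robot.camera_info(name): a dict with "vfov" (degrees; the focal length in pixels is half the picture's height over the tangent of half this angle, whatever the lens; pixels are square), "cx", "cy" (the principal point, pixels), "k1" (the pictures are not rectified: a ray, as slopes to the right and down, at radius r is drawn at 1 + k1 r^2 times it, then the intrinsics apply), "view" (4x4, takes a point from world to camera coordinates). Camera axes: x right, y down, z forward; pixel columns grow to the right and rows downward; lengths in m; the calibration is good to about 2 mm. A picture is of the moment at which its call begins. camera_info takes no time and is no camera call.
A pose or a line that the arm cannot do raises robot.Unreachable and nothing moves.
- robot.job_done(): hands the job in, once; it reports no verdict.
Readings, each from a call of its own:
- robot.read_t(): time.
- robot.read_qpos(): joint angles.
- robot.read_qvel(): joint speeds.
- robot.read_effort(): joint torques, N m.
- robot.read_position(): TCP position.
- robot.read_tcp_rot(): TCP orientation.
- robot.read_force(): force on the tool from outside, world axes, zero at the start.
- robot.read_ft_torque(): the same for the moment, N m.
- robot.read_grip_width(): opening from 0.0 (shut) to 1.0 (fully open).
Only numpy, scipy, OpenCV 4.12 (cv2) and the standard library are available. Lean on these libraries where they do the work, as an engineer would, in place of code of your own. Each camera call takes 0.05 s, during which the arm holds its last target.

## Working session

There is one attempt and no reset: what is moved stays moved. The work goes in short steps, each a Python script; the robot and the scene stay as the last script left them, time stands still between calls to the robot, and variables do not carry over. Pictures are saved under pics/ and viewed, and the job is handed in when it is done.

```bash
ls; mkdir -p pics; python3 - <<'E'
from rig import robot
import cv2,numpy as np
for n in("top","side"):
    im,d=robot.grab_frame(n); np.savez(f"pics/{n}0.npz",im=im,d=d)
    cv2.imwrite(f"pics/{n}0.png",im[:,:,::-1]); c=robot.camera_info(n); print(c)
print(robot.read_t(),robot.read_force())
E
```

```text
pics
{'vfov': 46.250538377259666, 'cx': 249.15730440107808, 'cy': 187.37443103252153, 'k1': -0.16344651521396034, 'view': array([[ 0.0116866 , -0.99988306,  0.00986338, -0.01160765],
       [-0.99409081, -0.01268238, -0.10780826,  0.49669413],
       [ 0.10792074, -0.00854518, -0.99412278,  1.65609991],
       [ 0.        ,  0.        ,  0.        ,  1.        ]])}
{'vfov': 47.11539356945052, 'cx': 265.8131951341479, 'cy': 190.8507056208833, 'k1': 0.02081388829157396, 'view': array([[-0.71697984, -0.6967694 , -0.02126772,  0.34971249],
       [-0.362962  ,  0.39918963, -0.84196569,  0.23886296],
       [ 0.59514578, -0.59595305, -0.53911173,  1.06215189],
       [ 0.        ,  0.        ,  0.        ,  1.        ]])}
0.1 [ 0.00159056  0.71666285 -0.70004414]
```

View pics/top0.png

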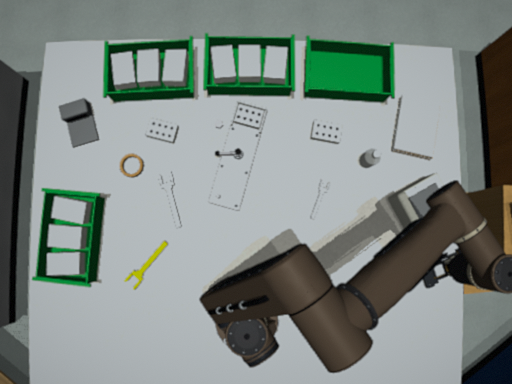

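View pics/side0.png

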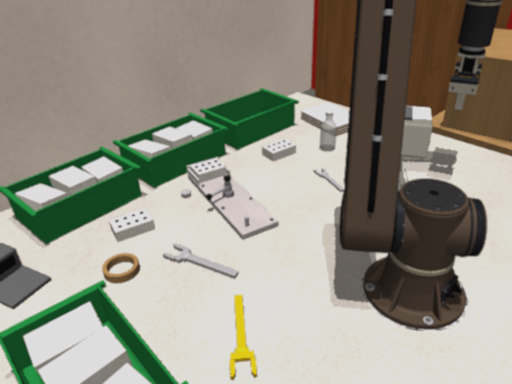

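```bash
cat > h.py <<'E'
from rig import robot
import cv2,numpy as np
def K(c):
    f=192/np.tan(np.radians(c['vfov']/2)); return np.array([[f,0,c['cx']],[0,f,c['cy']],[0,0,1.]])
def proj(n,P):
    c=robot.camera_info(n); P=np.atleast_2d(P).astype(float)
    V=c['view']; q=P@V[:3,:3].T+V[:3,3]; s=q[:,:2]/q[:,2:]; r2=(s**2).sum(1,keepdims=True)
    s=s*(1+c['k1']*r2); k=K(c); return s*k[0,0]+k[:2,2]
def ray(n,uv):
    c=robot.camera_info(n);k=K(c); d=(np.atleast_2d(uv).astype(float)-k[:2,2])/k[0,0]; s=d.copy()
    for _ in range(30): s=d/(1+c['k1']*(s**2).sum(1,keepdims=True))
    V=c['view']; R=V[:3,:3]; o=-R.T@V[:3,3]; return o,np.c_[s,np.ones(len(s))]@R
def onz(n,uv,z):
    o,d=ray(n,uv); return o+d*((z-o[2])/d[:,2])[:,None]
def ortho(n,im,x0,x1,y0,y1,z,ppm):
    # rows: x decreasing downward ; cols: y decreasing to right
    xs=np.arange(x1,x0,-1/ppm); ys=np.arange(y1,y0,-1/ppm)
    X,Y=np.meshgrid(xs,ys,indexing='ij'); uv=proj(n,np.c_[X.ravel(),Y.ravel(),np.full(X.size,z)]).astype(np.float32)
    return cv2.remap(im,uv[:,0].reshape(X.shape),uv[:,1].reshape(X.shape),cv2.INTER_CUBIC)
def crop(im,u0,v0,u1,v1,s,name):
    c=cv2.resize(im[v0:v1,u0:u1],None,fx=s,fy=s,interpolation=cv2.INTER_CUBIC)
    cv2.imwrite(name,c[:,:,::-1])
E
python3 - <<'E'
from h import *
t=np.load('pics/top0.npz')['im'];s=np.load('pics/side0.npz')['im']
crop(t,140,95,280,235,5,'pics/tc1.png'); crop(s,150,150,290,290,5,'pics/sc1.png')
print(onz('top',[[165,176],[179,225],[241,154],[239,102],[212,205],[240,209]],0.02))
print(onz('side',[[180,256],[236,272],[247,221]],0.012))
E
```

```text
[[0.53678289 0.31340095 0.02      ]
 [0.35272281 0.25502821 0.02      ]
 [0.62445641 0.02682615 0.02      ]
 [0.8285819  0.03749377 0.02      ]
 [0.42938263 0.13277922 0.02      ]
 [0.41575703 0.02770283 0.02      ]]
[[0.49975479 0.3131295  0.012     ]
 [0.34578546 0.25352942 0.012     ]
 [0.48103414 0.08569352 0.012     ]]
```

View pics/tc1.png

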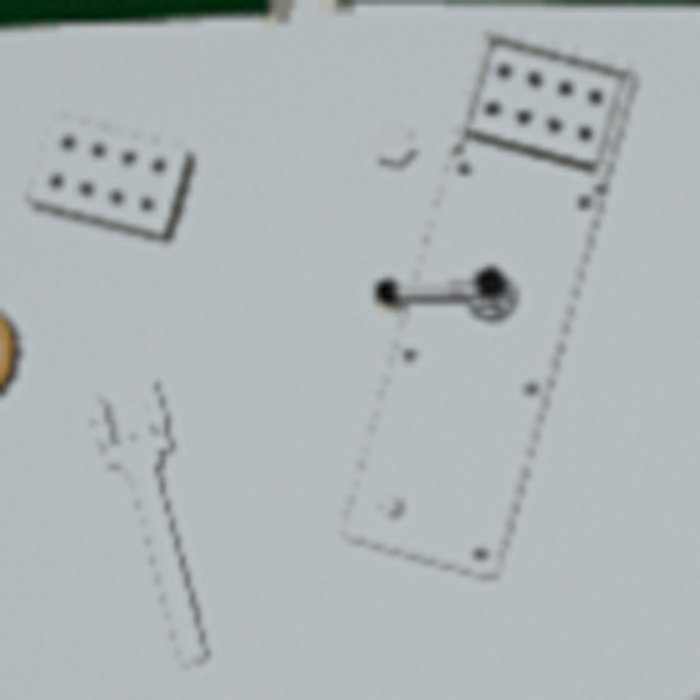

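View pics/sc1.png

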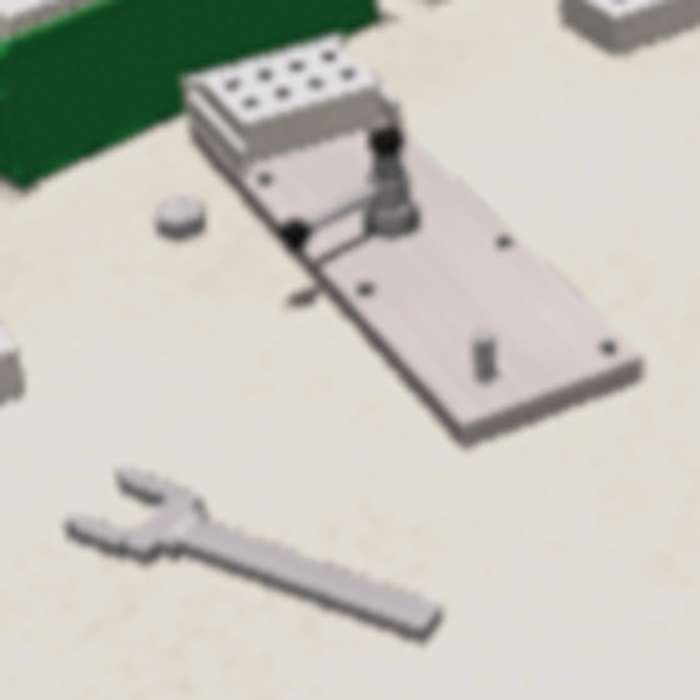

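```bash
cat > fit.py <<'E'
from h import *
from scipy.optimize import least_squares
def fit(obs,x0,extra=0):
    # obs: (cam, uv, func(p)->world)
    def r(p): return np.concatenate([proj(c,f(p))[0]-uv for c,uv,f in obs])
    s=least_squares(r,x0,loss='soft_l1'); return s.x,r(s.x).reshape(-1,2)
def fr(p,l):
    c,s=np.cos(p[2]),np.sin(p[2]); return np.array([p[0]+c*l[0]-s*l[1],p[1]+s*l[0]+c*l[1],l[2]])
T=lambda u,v:np.array([140+(u+.5)/5-.5,95+(v+.5)/5-.5])
S=lambda u,v:np.array([150+(u+.5)/5-.5,150+(v+.5)/5-.5])
L=lambda *l:(lambda p:fr(p,l))
E
python3 - <<'E'
from fit import *
obs=[('top',T(342,535),L(-.205,.06,.02)),('top',T(497,578),L(-.205,-.06,.02)),('top',T(490,278),L(0,0,.086)),('top',T(392,506),L(-.175,.028,.05)),
('side',S(465,432),L(-.205,.06,.02)),('side',S(641,364),L(-.205,-.06,.02)),('side',S(387,133),L(0,0,.086)),('side',S(485,336),L(-.175,.028,.05))]
ball=lambda p:fr(p,(.078*np.cos(p[3]),.078*np.sin(p[3]),.05))
obs+=[('top',T(386,292),ball),('side',S(295,234),ball)]
p,r=fit(obs,[.62,.05,-.25,1.8]);print(p,'jam+lower',2.007-p[3]);print(r.round(1).tolist())
# per camera
for c in('top','side'):
    q,_=fit([o for o in obs if o[0]==c],p);print(c,q)
# spanner: params grip x,y,yaw
h=.012
ob=[('top',T(100,398),L(.106,.021,h)),('top',T(157,382),L(.106,-.021,h)),('top',T(195,664),L(-.11,0,h)),
('side',S(118,470),L(.106,-.021,h)),('side',S(69,521),L(.106,.021,h)),('side',S(441,609),L(-.11,-.01,h)),('side',S(421,630),L(-.11,.01,h))]
p,r=fit(ob,[.44,.28,.3]);print('sp',p);print(r.round(1).tolist())
for c in('top','side'):
    q,_=fit([o for o in ob if o[0]==c],p);print(c,q)
E
```

```text
[ 0.62151699  0.0363283  -0.26056365  1.85001284] jam+lower 0.15698715993166545
[[0.2, 0.8], [0.0, 0.9], [0.6, 1.3], [0.2, 0.5], [-1.2, -1.5], [0.1, -1.7], [-0.9, 0.2], [-0.8, -0.0], [0.6, 0.4], [-0.7, 0.2]]
top [ 0.62520154  0.0388039  -0.25034131  1.86729129]
side [ 0.61691788  0.03551941 -0.27233502  1.82231715]
sp [0.44814292 0.28673512 0.27092435]
[[0.1, -0.0], [-0.6, 0.4], [0.0, 0.5], [-0.1, -0.1], [-0.3, -1.3], [0.2, -0.4], [-0.1, 0.3]]
top [0.44913331 0.28629734 0.26788557]
side [0.4471675  0.28735066 0.2744    ]
```

```bash
cat > ov.py <<'E'
from fit import *
def draw(n,im,u0,v0,u1,v1,s,name,segs):
    c=np.ascontiguousarray(cv2.resize(im[v0:v1,u0:u1],None,fx=s,fy=s,interpolation=cv2.INTER_CUBIC)[:,:,::-1])
    for a,col in segs:
        uv=(proj(n,a)-[u0,v0]+.5)*s-.5
        cv2.polylines(c,[np.round(uv*8).astype(np.int32)],False,col,1,cv2.LINE_AA,3)
    cv2.imwrite(name,c)
def circ(p,x,y,r,z): return np.array([fr(p,(x+r*np.cos(t),y+r*np.sin(t),z)) for t in np.linspace(0,6.2832,25)])
def poly(p,pts,z): return np.array([fr(p,(a,b,z)) for a,b in pts])
def hexa(p,r,z,a=0): return poly(p,[(r*np.cos(a+k*np.pi/3),r*np.sin(a+k*np.pi/3)) for k in range(7)],z)
def jig(p,col=(0,0,255)):
    o=[(poly(p,[(-.205,-.06),(-.205,.06),(.195,.06),(.195,-.06),(-.205,-.06)],.02),col)]
    o+=[(circ(p,-.175,.028,.006,z),col) for z in(.02,.05)]
    o+=[(circ(p,0,0,.009,.086),col),(hexa(p,.01732,.036),col),(hexa(p,.01732,.022),col)]
    return o
def span(p,h=.012,col=(0,160,0)):
    return [(poly(p,[(-.11,-.01),(-.11,.01),(.04,.01)],h),col),(poly(p,[(-.11,-.01),(.04,-.01)],h),col),
     (poly(p,[(.106,.02675),(.09,.02675)],h),col),(poly(p,[(.106,-.0158),(.066,-.0158),(.066,.0158),(.106,.0158)],h),col)]
E
python3 - <<'E'
from ov import *
t=np.load('pics/top0.npz')['im'];s=np.load('pics/side0.npz')['im']
p=[.6215,.0363,-.2606];q=[.448,.2867,.271]
draw('top',t,140,95,280,235,5,'pics/to1.png',jig(p)+span(q)); draw('side',s,150,150,290,290,5,'pics/so1.png',jig(p)+span(q))
E
```

```text
(no output)
```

View pics/to1.png

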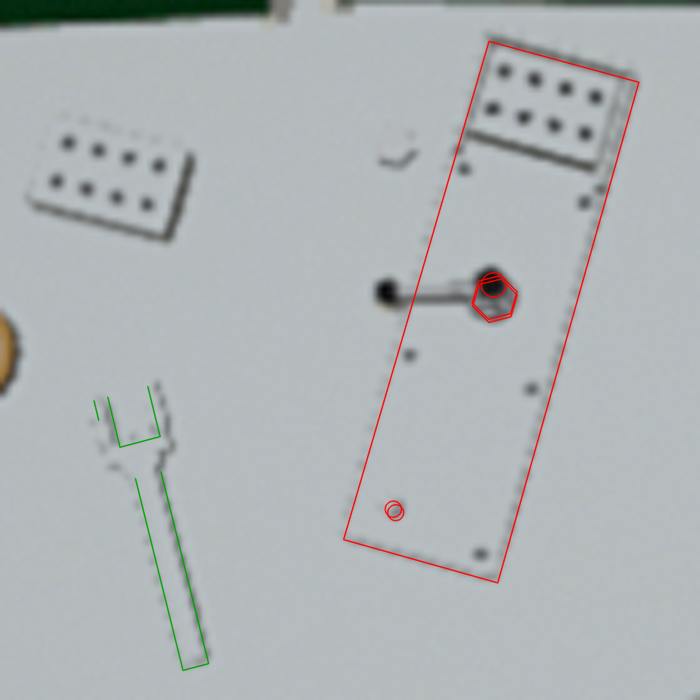

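View pics/so1.png

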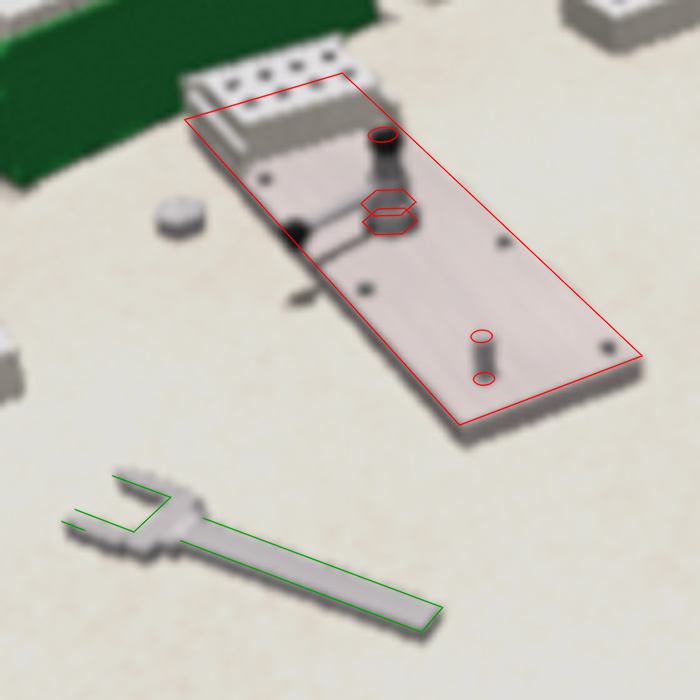

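```bash
cat >> h.py <<'E'
def down(y): 
    c,s=np.cos(y),np.sin(y); return np.array([[c,s,0],[s,-c,0],[0,0,-1.]])
E
python3 - <<'E'
from h import *
q=[.4485,.2867,.270]
for y in(q[2],q[2]+np.pi,q[2]-np.pi):
    print(robot.ik([q[0],q[1],.1],down(y)), robot.ik([.54,.06,.1],down(y-.53)), robot.ik([.62,.036,.1],down(y-.53)))
robot.goto([q[0],q[1],.14],down(q[2]))
print(robot.read_t(),robot.read_position(),robot.read_qpos())
for n in("top","side"):
    im,d=robot.grab_frame(n); np.savez(f"pics/{n}1.npz",im=im,d=d); cv2.imwrite(f"pics/{n}1.png",im[:,:,::-1])
E
```

```text
[ 53.70823197  14.11464978 -26.89313672   0.         -48.9922135
  51.7616285 ] [ 27.01189296  15.0623244  -25.53626519   0.         -49.40141041
  48.09120437] [ 21.31213621  21.58532513 -15.59560641   0.         -52.81906846
  53.79096112]
[  53.70823197   14.11464978  -26.89313672    0.          -48.9922135
 -128.2383715 ] [  27.01189296   15.0623244   -25.53626519    0.          -49.40141041
 -131.90879563] [  21.31213621   21.58532513  -15.59560641    0.          -52.81906846
 -126.20903888]
[  53.70823197   14.11464978  -26.89313672    0.          -48.9922135
 -128.2383715 ] [  27.01189296   15.0623244   -25.53626519    0.          -49.40141041
 -131.90879563] [  21.31213621   21.58532513  -15.59560641    0.          -52.81906846
 -126.20903888]
3.4417 [0.44882193 0.28628007 0.14001892] [ 5.36518913e+01  1.14989185e+01 -2.41623431e+01  3.69740347e-03
 -5.43401999e+01  5.17527971e+01]
```

View pics/top1.png

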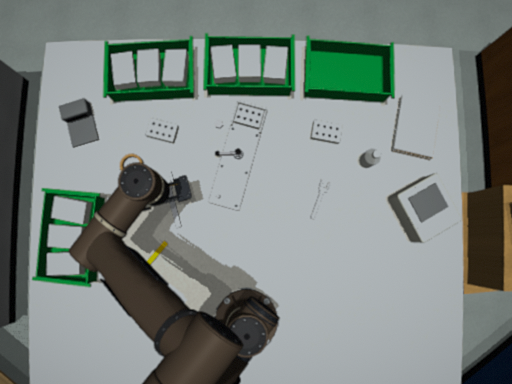

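View pics/side1.png

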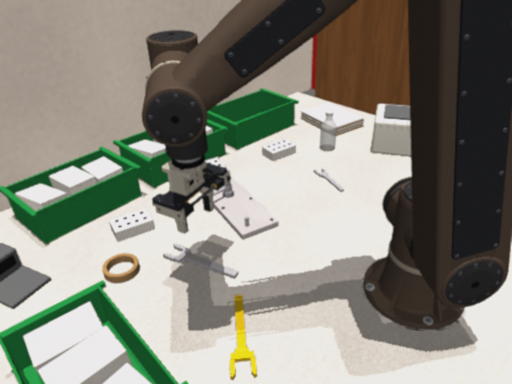

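```bash
python3 - <<'E'
from h import *
q=[.4485,.2867,.270]
robot.servo_line([q[0],q[1],.004],down(q[2]),speed=.12)
print(robot.read_t(),robot.read_position(),robot.read_force())
im,d=robot.grab_frame("side"); np.savez("pics/side2.npz",im=im,d=d); crop(im,130,140,290,300,4,'pics/sc2.png')
E
```

```text
4.825 [0.44885236 0.28712232 0.00461694] [0.60599155 0.01696592 0.61045912]
```

View pics/sc2.png

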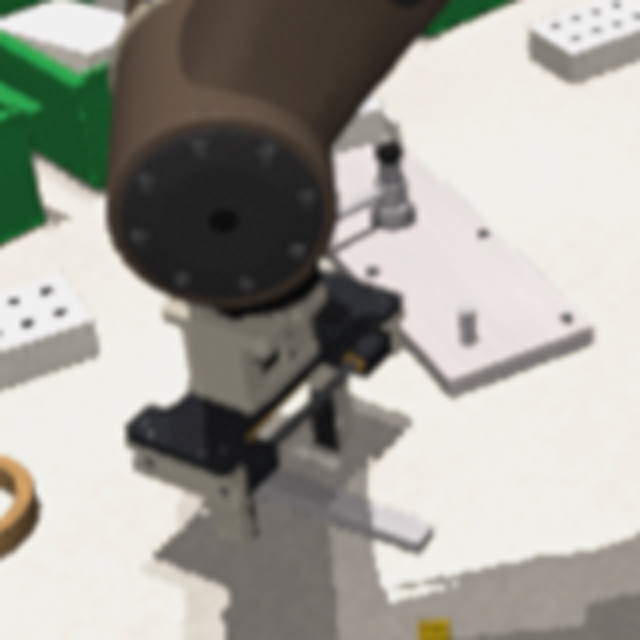

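```bash
python3 - <<'E'
from fit import *
robot.move_gripper(0.0)
print(robot.read_t(),robot.read_grip_width()*88)
p=robot.read_position(); robot.servo_line([p[0],p[1],.10],speed=.15)
print(robot.read_force(),robot.read_ft_torque(),robot.read_grip_width()*88)
J=[.6215,.0363,-.2606]
g=fr(J,(-.145,0,.09)); robot.goto(g,down(J[2]))
print(robot.read_t(),robot.read_position(),robot.read_tcp_rot()[:,0])
for n in("top","side"):
    im,d=robot.grab_frame(n); np.savez(f"pics/{n}3.npz",im=im,d=d); cv2.imwrite(f"pics/{n}3.png",im[:,:,::-1])
    if n=='top':crop(im,150,80,290,220,5,'pics/tc3.png')
    else: crop(im,150,130,310,280,5,'pics/sc3.png')
E
```

```text
5.95 19.402337320196267
[-0.33709171 -0.2075213  -3.85908979] [-0.21487176  0.19458937  0.00952886] 19.76006807989495
7.6083 [0.48131148 0.07325152 0.089483  ] [ 9.66095192e-01 -2.58185473e-01 -5.84912390e-04]
```

View pics/tc3.png

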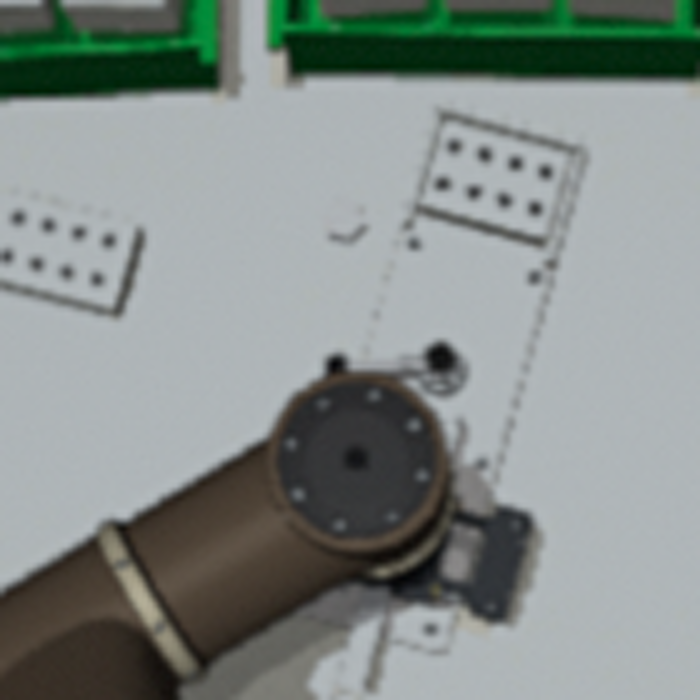

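View pics/sc3.png

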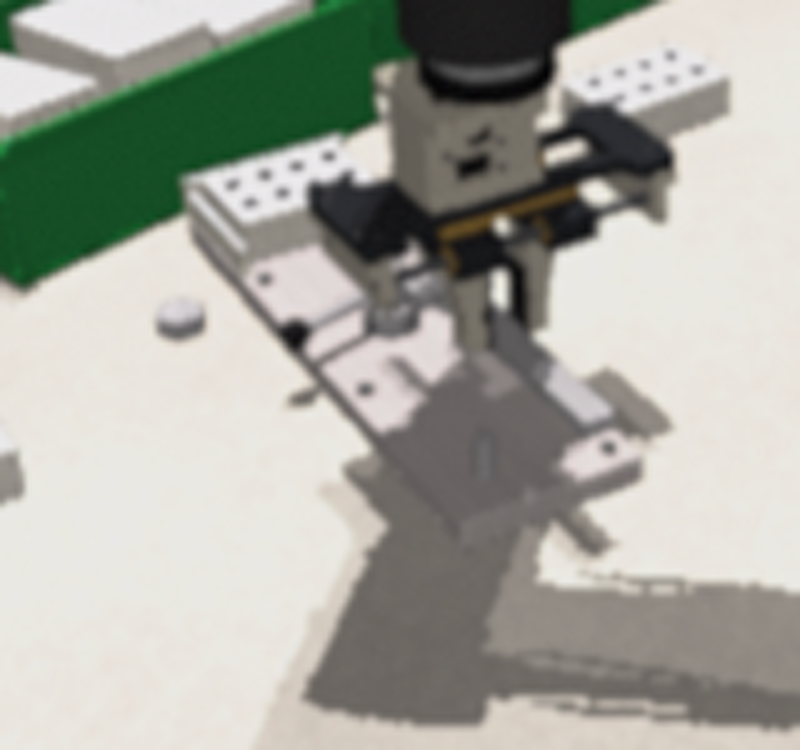

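```bash
python3 - <<'E'
from fit import *
J=[.6215,.0363,-.2606]
robot.servo_line(fr(J,(-.145,-.0,.0265)),down(J[2]),speed=.1)
print(robot.read_t(),robot.read_position(),robot.read_tcp_rot()[:,0],robot.read_force())
for n in("top","side"):
    im,d=robot.grab_frame(n); np.savez(f"pics/{n}4.npz",im=im,d=d)
    if n=='top':crop(im,200,110,280,190,9,'pics/tc4.png')
    else: crop(im,180,150,290,260,7,'pics/sc4.png')
E
```

```text
8.4917 [0.48177109 0.07402836 0.02682468] [ 9.66393498e-01 -2.57066934e-01  4.45517693e-04] [ 0.46637309  0.11187372 -3.47272403]
```

View pics/tc4.png

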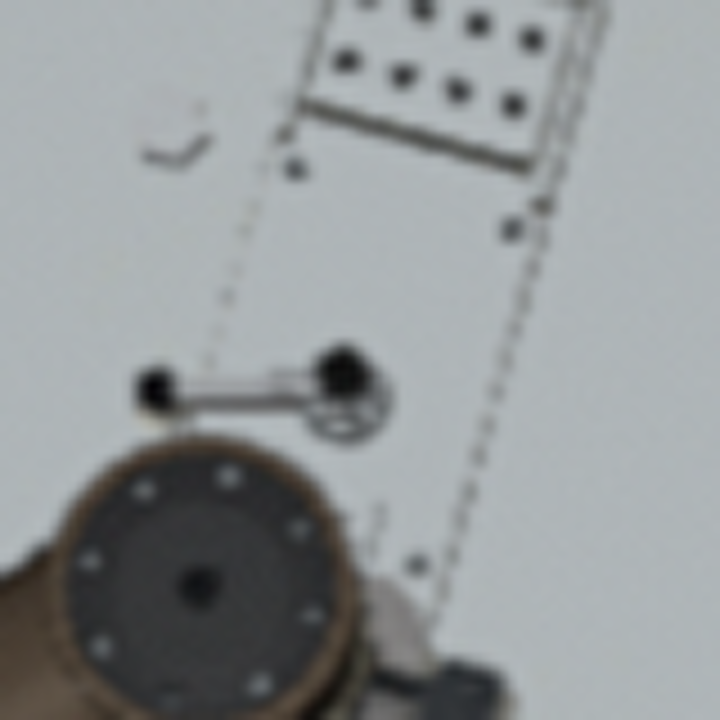

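View pics/sc4.png

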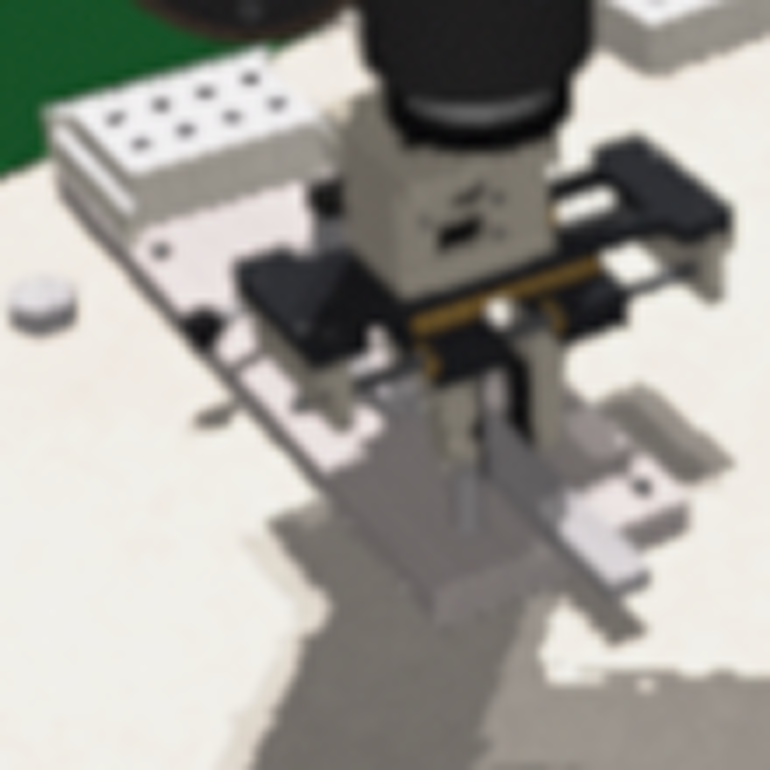

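```bash
python3 - <<'E'
from ov import *
t=np.load('pics/top4.npz')['im'];s=np.load('pics/side4.npz')['im']
p=[.6215,.0363,-.2606]
R=robot.read_tcp_rot();P=robot.read_position(); y=np.arctan2(R[1,0],R[0,0]); q=[P[0],P[1],y];print(q)
def span2(q):
    o=span(q,.0342); o+=[(poly(q,[(.106,-.02675),(.075,-.02675)],.0342),(0,160,0))]; return o
draw('top',t,200,110,280,190,9,'pics/to4.png',jig(p)+span2(q)); draw('side',s,210,170,290,250,9,'pics/so4.png',jig(p)+span2(q))
crop(s,210,170,290,250,9,'pics/sc4b.png')
E
```

```text
[np.float64(0.48193096301819827), np.float64(0.0740263764110049), np.float64(-0.26028320907478186)]
```

View pics/to4.png

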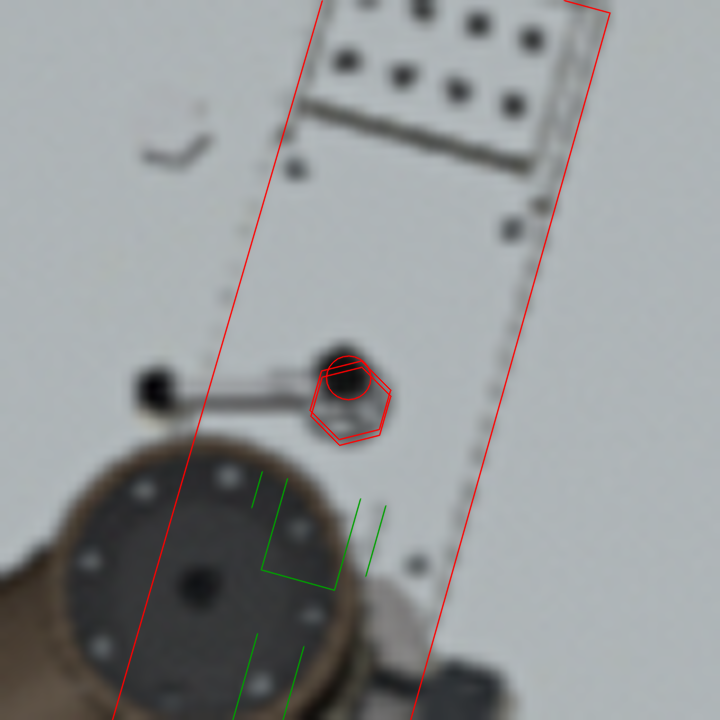

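View pics/so4.png

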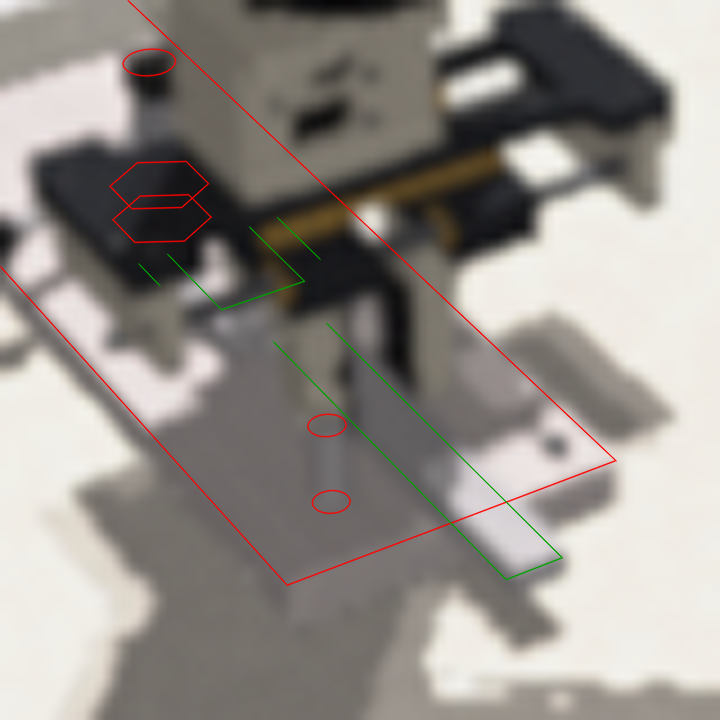

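View pics/sc4b.png

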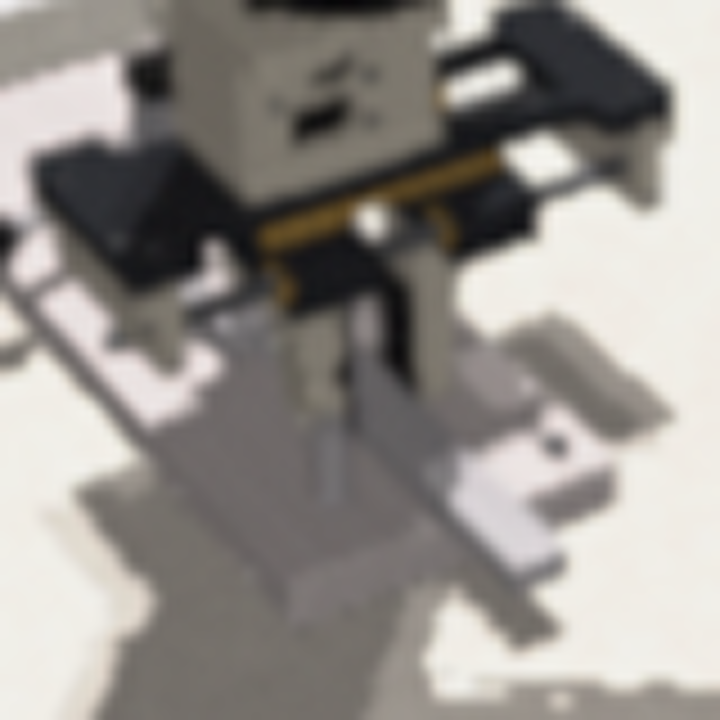

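```bash
python3 - <<'E'
from ov import *
J=[.6215,.0363,-.2606]
for n,z in(('top',.02),('side',.02)):
    im=np.load(f'pics/{n}0.npz')['im']
    ppm=2000
    xs=np.arange(.1,-.22,-1/ppm); ys=np.arange(.08,-.08,-1/ppm)
    X,Y=np.meshgrid(xs,ys,indexing='ij'); W=np.array([J[0]+np.cos(J[2])*X-np.sin(J[2])*Y,J[1]+np.sin(J[2])*X+np.cos(J[2])*Y,0*X+z]).reshape(3,-1).T
    uv=proj(n,W).astype(np.float32); o=cv2.remap(im,uv[:,0].reshape(X.shape),uv[:,1].reshape(X.shape),cv2.INTER_CUBIC)
    cv2.imwrite(f'pics/ort_{n}.png',o[:,:,::-1])
E
python3 -c "
import cv2,numpy as np
a=cv2.imread('pics/ort_top.png');b=cv2.imread('pics/ort_side.png');c=np.hstack([a,b]);print(c.shape)
cv2.imwrite('pics/ort.png',c[:600]);cv2.imwrite('pics/ort2.png',c[80:])"
```

```text
(640, 640, 3)
```

View pics/ort2.png

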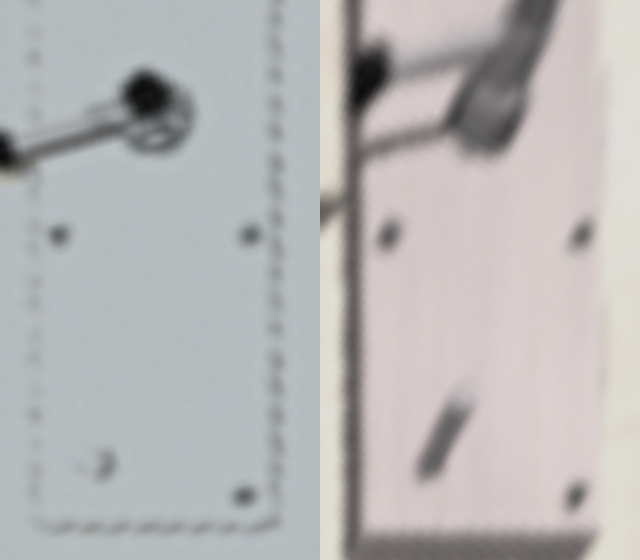

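```bash
python3 - <<'E'
from ov import *
J=[.48193,.07403,-.26028]; z=.0342
outs=[]
for n in('top','side'):
    im=np.load(f'pics/{n}4.npz')['im']
    ppm=2000
    xs=np.arange(.13,-.14,-1/ppm); ys=np.arange(.05,-.05,-1/ppm)
    X,Y=np.meshgrid(xs,ys,indexing='ij'); W=np.array([J[0]+np.cos(J[2])*X-np.sin(J[2])*Y,J[1]+np.sin(J[2])*X+np.cos(J[2])*Y,0*X+z]).reshape(3,-1).T
    uv=proj(n,W).astype(np.float32); outs.append(cv2.remap(im,uv[:,0].reshape(X.shape),uv[:,1].reshape(X.shape),cv2.INTER_CUBIC)[:,:,::-1])
cv2.imwrite('pics/ort3.png',np.hstack(outs))
E
```

```text
(no output)
```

View pics/ort3.png

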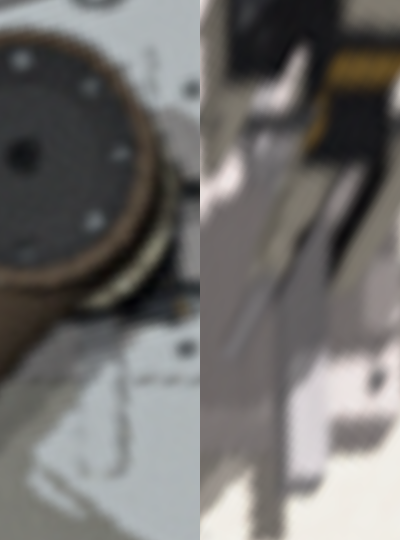

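```bash
python3 - <<'E'
from fit import *
J=[.6215,.0363,-.256]
c,s=np.cos(J[2]),np.sin(J[2]); ey=np.array([-s,c]); ex=np.array([c,s])
robot.servo_line(fr(J,(-.145,.006,.0265)),down(J[2]),speed=.05)
def rf(): return np.mean([robot.read_force() for _ in range(3)],0)
robot.dwell(.2); f0=rf()
for k in np.arange(.008,.0205,.001):
    robot.servo_line(fr(J,(-.145,k,.0265)),speed=.02); robot.dwell(.1)
    f=rf()-f0; P=robot.read_position(); d=P[:2]-np.array(J[:2])
    print(round(k,4),'act',(d@ex).round(4),(d@ey).round(4),'Fx,Fy',(f[:2]@ex).round(2),(f[:2]@ey).round(2))
    if f[:2]@ey<-2.5: break
robot.servo_line(fr(J,(-.145,k-.005,.0265)),speed=.05)
print(robot.read_t(),rf()-f0)
E
```

```text
0.008 act -0.145 0.008 Fx,Fy 0.11 -0.32
0.009 act -0.145 0.009 Fx,Fy -0.39 -1.29
0.01 act -0.145 0.01 Fx,Fy 0.17 0.33
0.011 act -0.145 0.011 Fx,Fy -0.1 -0.47
0.012 act -0.145 0.012 Fx,Fy 0.14 -0.32
0.013 act -0.145 0.013 Fx,Fy 0.64 -0.07
0.014 act -0.145 0.014 Fx,Fy 1.13 -0.07
0.015 act -0.145 0.015 Fx,Fy 0.64 0.01
0.016 act -0.1452 0.0153 Fx,Fy 2.2 -5.66
12.45 [ 0.56072964 -0.25021282 -0.14352749]
```

```bash
python3 - <<'E'
from fit import *
J=[.6215,.0363,-.256]
c,s=np.cos(J[2]),np.sin(J[2]); ey=np.array([-s,c]); ex=np.array([c,s])
y0=.0033
robot.servo_line(fr(J,(-.145,y0,.0265)),down(J[2]),speed=.05)
robot.servo_line(fr(J,(-.145,y0,.0258)),down(J[2]),speed=.03)
def rf(): return np.mean([robot.read_force() for _ in range(3)],0)
robot.dwell(.2); f0=rf()
print(f0)
xs=list(np.arange(-.140,-.0959,.004))+list(np.arange(-.095,-.075,.001))
for k in xs:
    robot.servo_line(fr(J,(k,y0,.0258)),speed=.04); robot.dwell(.08)
    f=rf()-f0; P=robot.read_position(); d=P[:2]-np.array(J[:2])
    print(round(k,4),'act',(d@ex).round(4),(d@ey).round(4),P[2].round(4),'F',(f[:2]@ex).round(2),(f[:2]@ey).round(2),f[2].round(2))
    if f[:2]@ex<-4 or abs(f[:2]@ey)>6: break
print(robot.read_t())
E
```

```text
[-0.1464727   0.56744259 -3.73384667]
-0.14 act -0.14 0.0032 0.0257 F 0.1 -0.39 -0.64
-0.136 act -0.136 0.0033 0.0257 F 0.26 -1.03 0.56
-0.132 act -0.132 0.0033 0.0257 F -0.26 -0.86 0.7
-0.128 act -0.128 0.0032 0.0257 F 0.34 -0.71 1.02
-0.124 act -0.124 0.0033 0.0258 F 0.76 -1.05 0.45
-0.12 act -0.12 0.0033 0.0257 F 0.5 -1.33 0.03
-0.116 act -0.116 0.0032 0.0258 F 0.63 -0.63 1.18
-0.112 act -0.112 0.0032 0.0258 F 0.44 -0.16 0.5
-0.108 act -0.1082 0.003 0.0256 F -0.53 -2.36 0.94
-0.104 act -0.1038 0.0031 0.0258 F 0.44 -3.44 -0.39
-0.1 act -0.0997 0.0033 0.0259 F 1.85 -4.35 -0.27
-0.096 act -0.0957 0.0033 0.0258 F 1.75 -4.16 0.3
-0.095 act -0.0952 0.0032 0.0257 F -1.02 -4.67 0.7
-0.094 act -0.0942 0.0032 0.0257 F -2.12 -3.78 0.49
-0.093 act -0.0929 0.0033 0.0258 F -1.05 -3.94 0.32
-0.092 act -0.0919 0.0033 0.0258 F -0.79 -3.16 -0.5
-0.091 act -0.0909 0.0034 0.0258 F -1.68 -4.73 0.17
-0.09 act -0.0899 0.0033 0.0258 F -0.92 -4.65 0.24
-0.089 act -0.089 0.0033 0.0258 F -1.84 -4.74 0.86
-0.088 act -0.0879 0.0033 0.0258 F -1.23 -3.28 0.46
-0.087 act -0.0869 0.0033 0.0258 F -0.07 -4.39 0.42
-0.086 act -0.0859 0.0033 0.0258 F -1.31 -4.39 -0.69
-0.085 act -0.085 0.0033 0.0258 F -1.05 -4.41 0.12
-0.084 act -0.0847 0.003 0.0255 F -3.56 -3.65 0.5
-0.083 act -0.0846 0.0028 0.0253 F -7.65 -3.1 2.25
21.5583
```

```bash
python3 - <<'E'
from fit import *
J=[.6215,.0363,-.256]
robot.servo_line(fr(J,(-.0864,.0025,.0250)),down(J[2]),speed=.04)
robot.dwell(.1);print(robot.read_force(),robot.read_position())
robot.move_gripper(0.6)
robot.dwell(.1);print(robot.read_t(),robot.read_force(),robot.read_grip_width())
for n in("top","side"):
    im,d=robot.grab_frame(n); np.savez(f"pics/{n}5.npz",im=im,d=d)
P=robot.read_position(); robot.servo_line([P[0],P[1],.16],speed=.2)
robot.goto(fr(J,(-.13,.25,.17)),down(J[2]))
print(robot.read_t(),robot.read_position())
for n in("top","side"):
    im,d=robot.grab_frame(n); np.savez(f"pics/{n}6.npz",im=im,d=d)
    if n=='top':crop(im,170,90,290,210,6,'pics/tc6.png')
    else: crop(im,170,140,290,250,6,'pics/sc6.png')
E
```

```text
[-1.97535899 -1.51520941 -2.14147916] [0.53889462 0.06081677 0.02516943]
22.775 [-0.11258137 -0.533827   -0.50508925] 0.6000796830244628
24.6917 [0.55871212 0.31033597 0.16921537]
```

View pics/tc6.png

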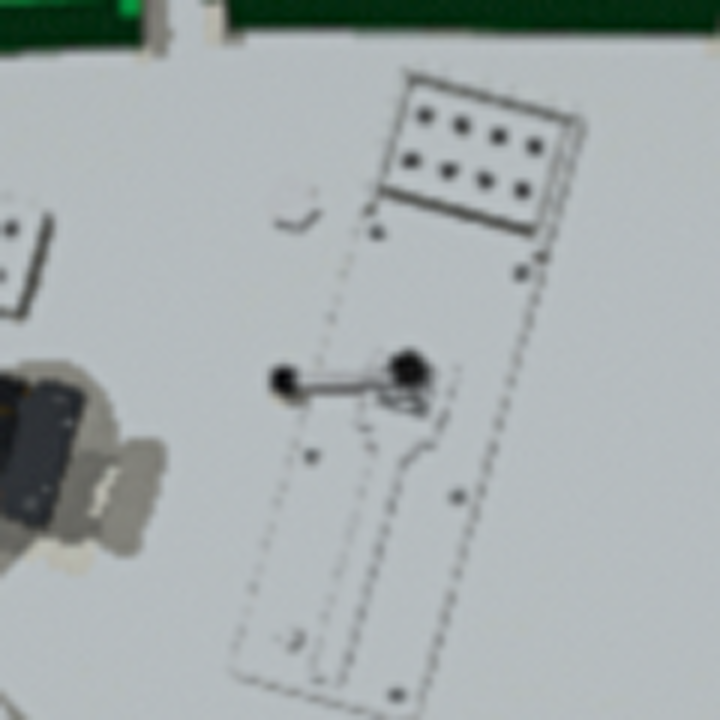

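View pics/sc6.png

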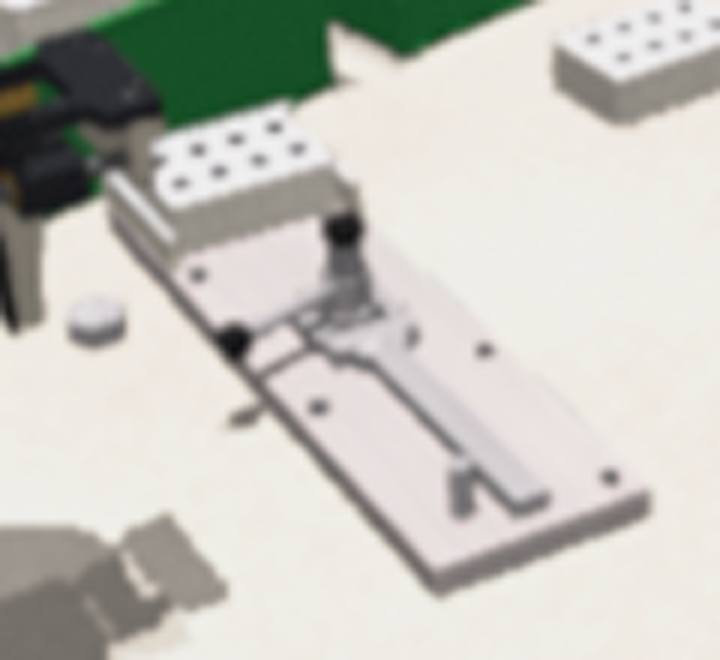

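```bash
python3 - <<'E'
from fit import *
A=np.array([.6222,.0390])
# top6 crop 6x origin 170,90 ; side6 origin 170,140
t=np.array([170+284.5/6-.5,90+380.5/6-.5]);s=np.array([170+235/6-.5,140+341/6-.5])
b=[onz('top',t,.05)[0,:2],onz('side',s,.05)[0,:2]]
tt=onz('top',[170+408.5/6-.5,90+368/6-.5],.086)[0,:2]; ss=onz('side',[170+343/6-.5,140+224/6-.5],.082)[0,:2]
print(b,tt,ss)
for c,k in zip(b,(tt,ss)): d=c-k; print(np.hypot(*d),np.arctan2(d[1],d[0]))
d=np.mean(b,0)-A;print(np.hypot(*d),np.arctan2(d[1],d[0]))
a=1.59
for r,aa in((.055,1.59),(.055,.4)):
    u=np.array([np.cos(aa),np.sin(aa)]);tg=np.array([u[1],-u[0]])
    print(robot.ik([*(A+r*u-tg*.04),.05],down(aa+np.pi)))
E
```

```text
[array([0.62192232, 0.11632319]), array([0.61939731, 0.11196341])] [0.62387575 0.03874402] [0.62363267 0.03241213]
0.07760375931475884 1.5959708537847759
0.07966394369172607 1.623986676710754
0.07515908346953645 1.591290093899105
[ 28.13132759  22.29331079 -22.63282375   0.         -45.07386545
 -27.03103817]
[ 25.19522483  28.14287679 -12.38154102   0.         -49.47558219
 -92.27691303]
```

```bash
cat > lv.py <<'E'
from fit import *
A=np.array([.6225,.038]); r=.055
def ut(a):
    u=np.array([np.cos(a),np.sin(a)]); return u,np.array([u[1],-u[0]])
def pose(a,back,z=.042):
    u,t=ut(a); p=A+r*u-t*back; return [*p,z],down(a+np.pi)
def rf(): return np.mean([robot.read_force() for _ in range(3)],0)
E
python3 - <<'E'
from lv import *
robot.move_gripper(0.0)
p,R=pose(1.6,.045,.12); robot.goto(p,R)
p,R=pose(1.6,.045); robot.servo_line(p,R,speed=.12)
robot.dwell(.1);print(robot.read_t(),robot.read_position(),rf())
for n in("top","side"):
    im,d=robot.grab_frame(n); np.savez(f"pics/{n}7.npz",im=im,d=d)
    if n=='top':crop(im,170,90,290,210,6,'pics/tc7.png')
    else: crop(im,170,140,290,250,6,'pics/sc7.png')
E
```

```text
27.6 [0.57663231 0.09212088 0.04298303] [-1.16165049  0.97814046  0.10348901]
```

View pics/sc7.png

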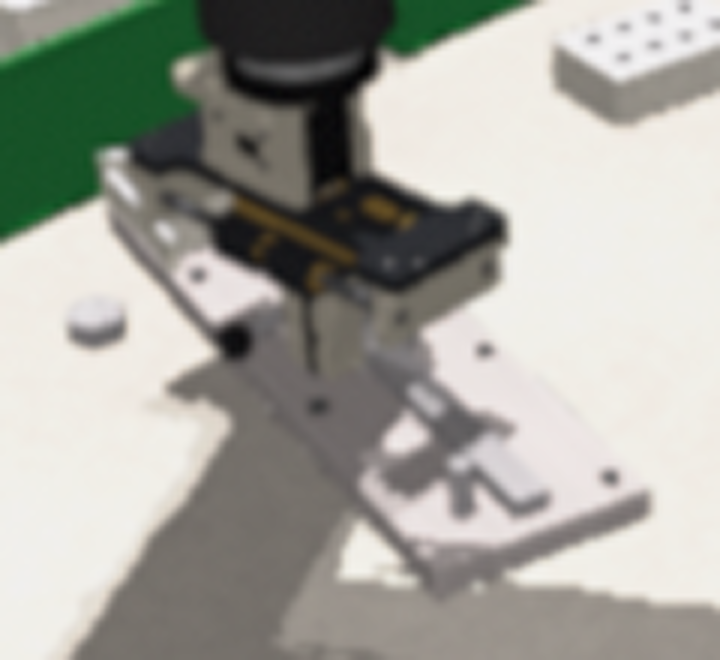

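View pics/tc7.png

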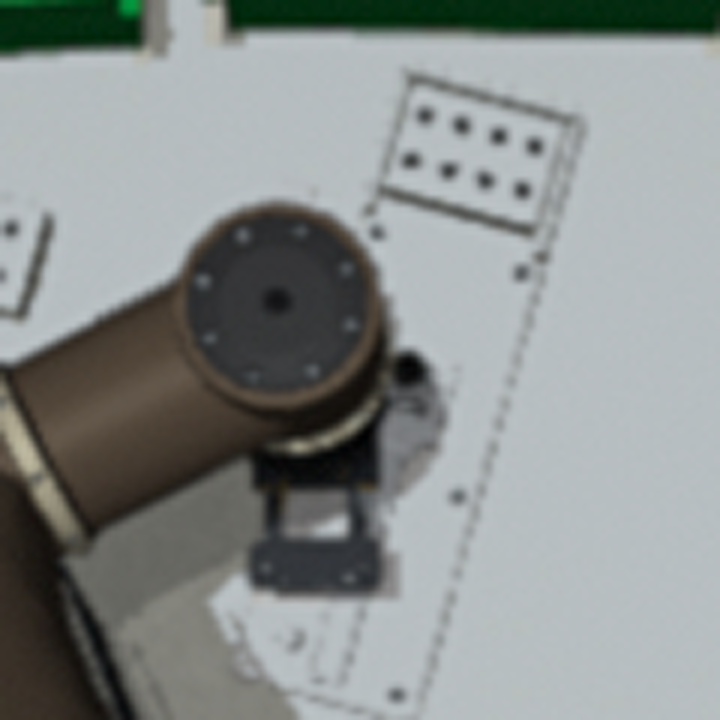

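```bash
python3 - <<'E'
from lv import *
f0=rf(); u,t=ut(1.6)
for b in np.arange(.040,.010,-.002):
    p,R=pose(1.6,b); robot.servo_line(p,R,speed=.04); robot.dwell(.05)
    f=rf()-f0; print(round(b,3),(f[:2]@t).round(2),(f[:2]@u).round(2))
    if f[:2]@t<-3: break
print(robot.read_t()); np.save('f0.npy',f0)
E
```

```text
0.04 0.38 -0.49
0.038 -0.06 -0.86
0.036 0.33 0.29
0.034 -0.27 0.33
0.032 0.09 0.12
0.03 0.19 0.35
0.028 0.55 0.35
0.026 -0.18 1.06
0.024 -0.66 -0.87
0.022 -0.31 1.68
0.02 -0.31 0.93
0.018 -2.37 1.35
0.016 -2.23 0.89
0.014 -4.74 2.15
31.925
```

```bash
python3 - <<'E'
from lv import *
f0=np.load('f0.npy'); a=1.6;b=.0145; hold=0
while a>.1:
    u,t=ut(a)
    p,R=pose(a,b); robot.servo_line(p,R,speed=.04); robot.dwell(.05)
    f=rf()-f0; F=-(f[:2]@t); d=robot.read_position()[:2]-A
    # actual lever angle estimate
    pt=d+t*b; la=np.arctan2(pt[1],pt[0])
    print(round(a,3),'la',la.round(3),'F',F.round(2),(f[:2]@u).round(2),f[2].round(1),round(robot.read_t(),1))
    if F>10.5: break
    a-= .04 if F<7.5 else .015
np.save('a.npy',a)
E
```

```text
1.6 la 1.6 F 2.86 1.84 0.5 32.2
1.56 la 1.566 F 4.89 1.94 0.4 32.5
1.52 la 1.527 F 4.49 1.8 1.5 32.8
1.48 la 1.49 F 5.39 2.33 1.7 33.1
1.44 la 1.451 F 5.52 2.08 1.0 33.4
1.4 la 1.411 F 6.08 2.38 1.5 33.7
1.36 la 1.37 F 6.28 2.49 1.1 34.0
1.32 la 1.329 F 6.38 1.38 1.5 34.3
1.28 la 1.289 F 5.91 2.72 1.8 34.6
1.24 la 1.249 F 5.32 1.25 1.5 34.9
1.2 la 1.209 F 5.83 1.79 1.3 35.2
1.16 la 1.168 F 5.65 1.07 0.8 35.5
1.12 la 1.129 F 5.93 0.07 1.1 35.8
1.08 la 1.089 F 6.21 1.22 0.2 36.1
1.04 la 1.048 F 6.35 0.31 -0.1 36.4
1.0 la 1.009 F 5.72 1.53 0.4 36.7
0.96 la 0.968 F 5.09 0.51 1.2 37.0
0.92 la 0.929 F 5.42 0.65 0.3 37.3
0.88 la 0.889 F 5.66 -0.19 1.1 37.6
0.84 la 0.849 F 5.79 0.64 0.3 37.9
0.8 la 0.809 F 6.45 -0.43 0.9 38.2
0.76 la 0.769 F 6.32 -0.37 0.5 38.5
0.72 la 0.729 F 4.73 -0.86 0.2 38.8
0.68 la 0.689 F 5.08 -0.78 -0.0 39.1
0.64 la 0.65 F 6.93 -1.2 0.3 39.4
0.6 la 0.61 F 6.63 -0.46 -0.9 39.7
0.56 la 0.571 F 6.92 -0.66 0.3 40.0
0.52 la 0.531 F 6.16 -0.26 0.6 40.3
0.48 la 0.492 F 5.68 -2.42 0.1 40.6
0.44 la 0.453 F 6.28 -1.05 1.0 40.9
0.4 la 0.422 F 9.29 -1.57 0.4 41.2
0.385 la 0.413 F 10.15 -1.58 0.8 41.5
0.37 la 0.404 F 12.6 -1.66 2.2 41.8
```

```bash
python3 - <<'E'
from lv import *
f0=np.load('f0.npy'); a=float(np.load('a.npy'));b=.0145
while a>.25:
    a-=.012; u,t=ut(a); p,R=pose(a,b); robot.servo_line(p,R,speed=.03); robot.dwell(.1)
    f=rf()-f0; F=-(f[:2]@t); d=robot.read_position()[:2]-A; pt=d+t*b
    print(round(a,3),'la',np.arctan2(pt[1],pt[0]).round(3),'F',F.round(2),(f[:2]@u).round(2))
    if F>16: break
for _ in range(3):
    robot.dwell(.2); f=rf()-f0; print('hold',-(f[:2]@t))
print(robot.read_t())
im,d=robot.grab_frame('side'); crop(im,170,140,290,250,6,'pics/sc8.png')
# retreat
for back in(.03,.06):
    p,R=pose(a,back); robot.servo_line(p,R,speed=.06)
robot.servo_line([p[0],p[1],.16],R,speed=.15)
robot.goto([.45,.30,.2],down(-.256))
print(robot.read_t(),rf())
for n in("top","side"):
    im,d=robot.grab_frame(n); np.savez(f"pics/{n}9.npz",im=im,d=d)
    if n=='top':cv2.imwrite('pics/top9.png',im[:,:,::-1]);crop(im,170,90,290,210,6,'pics/tc9.png')
    else: crop(im,170,140,290,250,6,'pics/sc9.png')
E
```

```text
0.358 la 0.395 F 12.4 -2.45
0.346 la 0.385 F 12.85 -2.63
0.334 la 0.377 F 13.55 -2.6
0.322 la 0.369 F 15.8 -2.55
0.31 la 0.36 F 15.7 -3.15
0.298 la 0.352 F 16.49 -3.43
hold 16.555893434898483
hold 16.743186724674732
hold 15.849371757813984
44.525
48.3833 [0.67157788 0.41811789 0.47629118]
```

View pics/tc9.png

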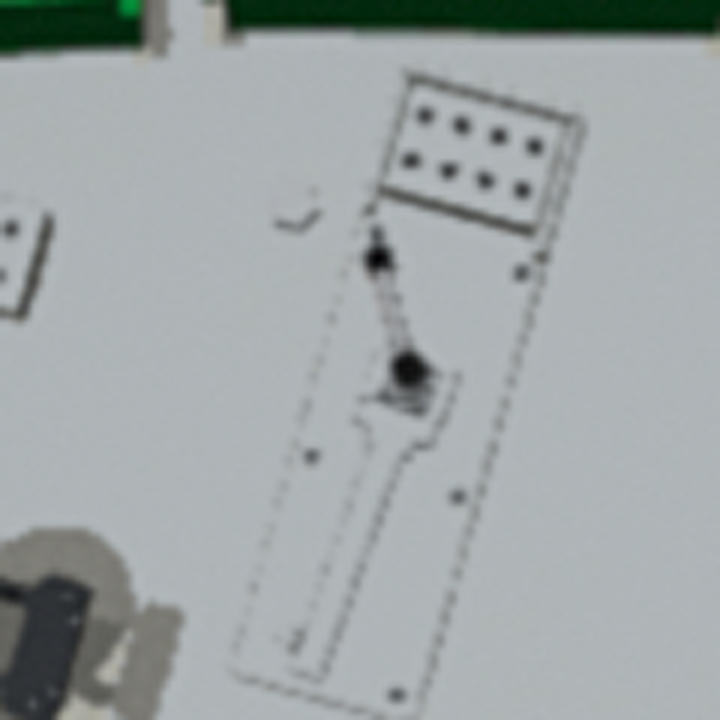

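View pics/sc9.png

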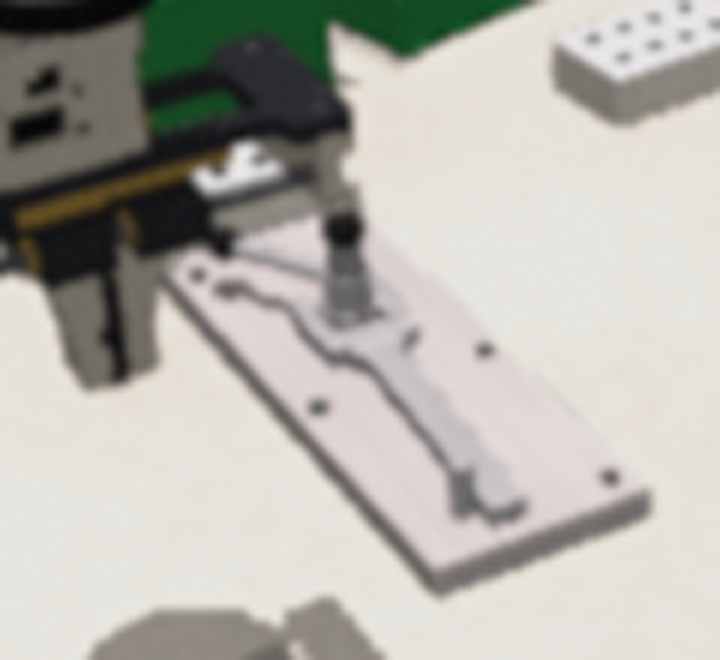

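View pics/top9.png

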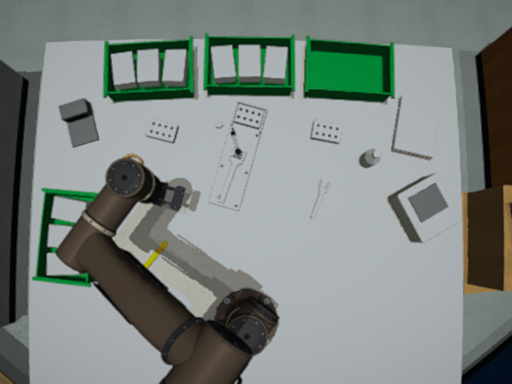

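```bash
python3 - <<'E'
from lv import *
b=onz('top',[170+377.5/6-.5,90+257.5/6-.5],.05)[0,:2]; k=onz('top',[170+408.5/6-.5,90+368/6-.5],.086)[0,:2]
d=b-k;la=np.arctan2(d[1],d[0]);print(b,k,np.hypot(*d),la,'jam+lower',2.007-(la+.256), 'using A',np.arctan2(*(b-A)[::-1]))
im=np.load('pics/side9.npz')['im']; crop(im,195,170,265,235,10,'pics/sc9b.png')
b2=onz('side',[170+226/6-.5,140+247/6-.5],.05)[0,:2];print(b2)
# spanner yaw: handle end (308,680)/ and head
e=onz('top',[170+310/6-.5,90+678/6-.5],.032)[0,:2]; d=np.array(k)-e; print('spanner',np.hypot(*d),np.arctan2(d[1],d[0]))
print(robot.read_t())
E
```

```text
[0.70078703 0.05986272] [0.62387575 0.03874402] 0.0797580347915758 0.26798053244952824 jam+lower 1.4830194675504718 using A 0.272325746356312
[0.69419973 0.05635665]
spanner 0.19475536274505478 -0.30886932806810746
48.4833
```

View pics/sc9b.png

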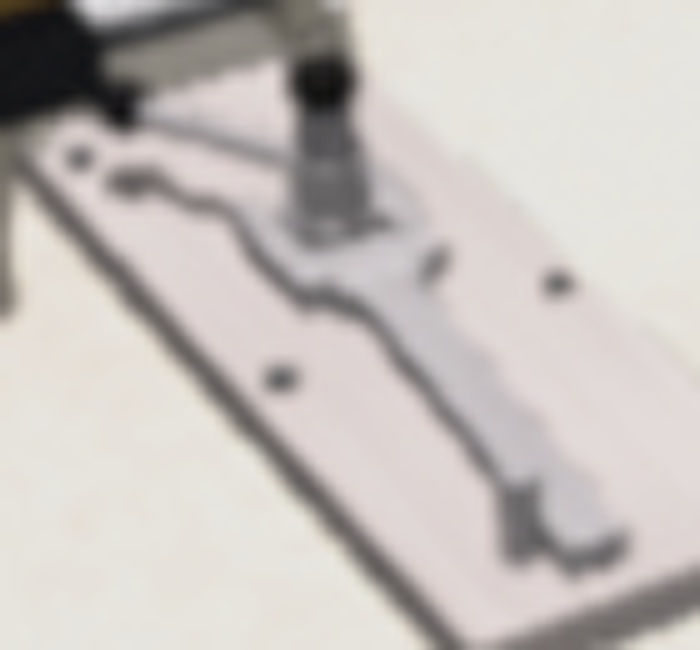

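```bash
python3 - <<'E'
from rig import robot
robot.job_done(); print(robot.read_t())
E
```

```text
the job is handed in; nothing more can be done
the job is handed in; nothing more can be done
```

The larger spanner is on the lower nut and let go, and the jam nut's lever is up solid. I handed the job in at about 48.5 s of the 72 s allowed; it reports no verdict.

- **Spanner:** I gripped it, found the sideways position by touching its handle to the pin, then slid it on until the back of the jaw met the nut. I backed off about 1.5 mm and released it. Sliding on, it pressed the nut sideways with about 4 N.
- **Lever:** The shut fingers pushed it clockwise at about 5 to 7 N until it came up solid. I then bore on it with about 16 N for 0.6 s and withdrew.

**Last checks:**
- **Seating:** The spanner lies flat on the plate with its jaw on the nut and its handle against the pin. The robot is clear.
- **Bystanders:** In the last top picture those not hidden by the arm look unmoved. The tape roll was mostly hidden behind the wrist, but the arm never came near it at low height.
- **Jam nut:** From the top camera, jam plus lower nut turn comes to about 1.48 rad. That fits 1.2 rad solid plus roughly 0.22 to 0.28 rad on the lower nut, but neither was measured separately. The force is the firmer evidence that it is solid.

**Disagreements:**
- **Cameras:** The two cameras differed by 2 to 3 mm, as the calibration allows. The pin touch settled the sideways position.
- **Lever angle:** The angle worked out from the finger position was about 0.08 rad short of the camera's. I put this down to contact geometry.
- **Stiffness:** The force climbed from 9 to 16 N over about 0.06 rad, softer than a hard stop. I put this down to compliance in the arm, spanner and pin.

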